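# Load the condiment caddy and hold it out to the guest

### The job

Stand the ghee pot and the salt shaker in the wells of the condiment caddy that fit them, keeping both upright throughout and leaving the thali, katori and spoon stand where they are. Then lift the caddy and hold it out to the guest over the centre of the thali: level, its base about 12 cm above the table, its length pointing straight at the far side where the guest sits, ghee pot at the guest's end. Finish while holding it there, still, with both pots home in their wells; do not put it down.

Things in the scene. Friction and masses are not known exactly. Their poses are not given: they have to be found in the camera images.
- caddy: white plastic condiment caddy, loose, 0.25 kg, on the table: two round cup wells in a row joined by a 12 mm high web, a loop handle upright in the middle; 211 mm long (x), 70 wide (y), 102 high. Origin: underside, under the handle, midway between the wells; x points to the large ghee well (at +75 mm; salt well at -75 mm), z up. Cup walls 3 mm thick, rims 21 mm high. Start yaw -1.7 to 0.8 rad
- well_ghee (a point): centre of the floor of the caddy's large well (inside diameter 64 mm, 16 mm deep), 5 mm above the caddy's underside; axes as the caddy's
- well_salt (a point): centre of the floor of the caddy's small well (inside diameter 46 mm, 16 mm deep), 5 mm above the caddy's underside; axes as the caddy's
- caddy_handle (a point): centre of the caddy handle's flat top bar, 89 mm above the caddy's underside, axes as the caddy's; the bar is 14 mm thick (along the caddy's x), 70 mm long (along y), 26 mm high (76 to 102 mm above the underside), carried on two posts at y = +-30 mm, with an open finger hole beneath it
- ghee_pot: steel ghee pot, 0.15 to 0.31 kg, closed: round straight-sided body 58 mm in diameter (5 to 45 mm above its foot) with a shoulder and a ribbed steel twist cap 47 mm in diameter, screwed tight (does not turn); 64 mm high. Origin: centre of its underside, z up
- salt_shaker: slim steel salt shaker, 0.11 kg, 40 mm in diameter with straight sides up to 57 mm and a low pierced dome; 65 mm high. Origin: centre of its underside, z up
- thali: round steel compartment thali at the guest's place, empty, loose, 280 mm in diameter, rim 22 mm high. Origin: centre of its underside
- katori: white ceramic katori (small bowl), 90 mm in diameter, 42 mm high, empty; bystander. Origin: centre of its underside
- spoon_stand: grey plastic spoon stand, a cup 90 mm in diameter and 95 mm high with five steel spoons upright in it, 170 mm high over all; bystander. Origin: centre of its underside
- guest_side (a point): fixed point on the table top in the middle of its far half, 250 mm short of the far edge; its axes are the table's: x points square across the table to the far side, where the guest sits, z up

How it is judged:
On the way:
1. ghee pot and salt shaker stand home in their own wells, let go, while the caddy stands on the table (distance between ghee_pot and well_ghee below 0.01 m and distance between salt_shaker and well_salt below 0.01 m and contact force between the fingers and ghee_pot below 0.2 N and contact force between the fingers and salt_shaker below 0.2 N and height (world z) of caddy below 0.008 m), for 0.2 s.
At the end, for the whole second after the job is handed in: Caddy gripped and still in the air: within 40 mm of the thali's centre in plan, underside 95 to 145 mm up, tilt under 0.15 rad, length within 0.26 rad of square to the far edge, ghee end to the guest; both pots within 10 mm of their well floor centres; bystanders moved under 25 mm (horizontal distance between caddy and thali below 0.04 m and height (world z) of caddy between 0.095 and 0.145 m and angle between caddy's own z axis and vertical below 0.15 rad and angle between the x axis of caddy and the x axis of guest_side, either way round below 0.26 rad and x of well_ghee in the frame of thali above 0 m and linear speed of caddy below 0.03 m/s and contact force between the fingers and caddy above 1 N and distance between ghee_pot and well_ghee below 0.01 m and distance between salt_shaker and well_salt below 0.01 m and distance of each of thali, katori, spoon_stand from where it was at the start of the episode below 0.025 m); the arm keeps its last pose, push and grip.
It fails at once if the ghee pot or the salt shaker tipped by more than 0.5 rad (angle between any of ghee_pot, salt_shaker's own z axis and vertical above 0.5 rad).
It fails at once if the thali, the katori or the spoon stand moved by more than 25 mm (distance of any of thali, katori, spoon_stand from where it was at the start of the episode above 0.025 m).
It also fails if it takes over 72 s, if anything falls off the work surface, if the arm or the gripper's body presses on something with over 40 N, if the wrist force passes 120 N, or if a joint passes its speed limit or range.

### The arm

A 7-joint arm with a two-finger parallel gripper is mounted at the origin on the work surface. World frame = base frame: x ahead of the robot, y to its left, z up, the work surface at z = 0. Lengths are in m, angles in rad, forces in N, time in s.
With the tool pointing down it reaches from about 0.425 to 0.925 m from the base axis. Payload 6.8 kg.
Tool frame: the origin (TCP) lies midway between the tips of the shut fingers; the grasp point (between the pads) lies bot.grip_point_offset behind it (bot.grip_point_offset is the distance from the TCP to the grasp point, in m); z points along the fingers, y is the line along which they close (so a half turn about z gives the same grasp; the last joint's range is limited). The gripper opens to 85 mm and grips with 20 to 120 N. Pads are 22 mm wide; open, the fingers measure 114 mm over their backs; the gripper's body (76 mm by 85 mm) begins 54 mm behind the grasp point. The pads swing forward as they close: fully open they stand 13 mm farther back than shut.
Start: joints at [1.035, 0.477, 0.022, 1.555, -0.011, 1.109, -0.083], TCP at [0.28, -0.614, 0.231] pointing down, gripper open.
Joint ranges: [-2.96, 2.96], [-0.34, 2.1], [-1.41, 1.46], [0.24, 2.44], [-1.37, 4.51], [0.17, 1.92], [-2.96, 2.96]. Speed limits (rad/s): [2.39, 2.39, 3.14, 3.14, 3.14, 3.14, 3.14].

### API

Orientations are given as a unit quaternion [w, x, y, z].
In Python, from station import get_obs, cams, job, bot gives the robot as it stands.
- The arm moves only by the tool arm_command, never from a script. Its argument "rows" is a list that holds one entry, the list of rows, each a list of 5 numbers: the finger opening in mm, from 0 to 85.4, then the shift along the world's x, y, z in units of 60 mm (1.0 is 60 mm), then the turn about the world's z in units of 0.08 rad (1.0 is 0.08 rad). In form: [[[grip, x, y, z, turn], ...]]. A call has exactly 10 rows; each row shifts and turns the commanded pose from where the row before left it; what a row does not reach is not made up. A row lasts 1/8 s, in which the tool goes at most 62.5 mm and 10.7 degrees, less where a joint would pass 70% of its speed; a pose out of reach is approached as far as the arm can. A call with a number of a shift or a turn outside -1 to 1 is refused whole. A call with a gripper value outside its range is refused whole. The fingers move at their own pace and stop on an object; "newtons" is the grip in N (left out, the last holds). Time passes only in rows, so rows that do not move let the fingers close, or fill a call up. It gives the time, the measured TCP pose, the force, the opening and the grip force at its end, in the units of the state.
- get_obs(): the state, without advancing time (a new reading comes with each control period).
- cams.read_camera(name): name is "scene" or "top" or "wrist"; returns the picture (400x640x3 uint8, red, green, blue); there is no depth.
- cams.camera_params(name): a dict with "K" (3x3 intrinsics, pixels), "extrinsics" (4x4, takes a point from camera to world coordinates). Camera axes: x right, y down, z forward; pixel columns grow to the right and rows downward; lengths in m; the calibration is good to about 2 mm. The wrist camera is an equidistant fisheye: a pixel r from the principal point sees the ray r / f radians off the axis. A picture is of the moment at which its call begins: read the wrist's pose just before it. camera_params takes no time and is no camera call; for the wrist camera it gives the pose at the moment of the call.
- job.hand_in(): hands the job in; it is judged then, once.
The state is a dict: "t": time; "q": joint angles; "joint_vel": joint speeds; "joint_torque": joint torques, N m; "eef_pos": TCP position; "tool_rot": TCP orientation; "contact_force": force on the tool from outside, world axes, zero at the start; "torque": the same for the moment, N m; "gripper_width": opening from 0.0 (shut) to 1.0 (fully open); "grasp_force": force on a finger pad.
Only numpy, scipy, OpenCV 4.12 (cv2) and the standard library are available. Lean on these libraries where they do the work, as an engineer would, in place of code of your own. Each camera call takes 0.05 s, during which the arm holds its last target. There are 200 camera calls.

## Working session

There is one attempt and no reset: what is moved stays moved. The work goes in short steps, Python scripts to look and compute and a tool call to move; the robot and the scene stay as the last step left them, time stands still between calls to the robot, and variables do not carry over. Pictures are saved under pics/ and viewed, at most 13 in all, crops included, and the job is handed in when it is done.

Besides the shell and the picture viewer there is one more tool, called after "Call:" by a JSON object that holds its "method" and its "body". arm_command: Moves the arm, as the interface text tells. Its arguments: {"type":"object","properties":{"rows":{"type":"array"},"newtons":{"type":"number"}},"required":["rows"]}

```bash
mkdir -p pics
python3 - <<'E'
from station import get_obs,cams,job,bot
import cv2,numpy as np
for n in ["scene","top"]:
    im=cams.read_camera(n); cv2.imwrite(f"pics/{n}0.png",im[:,:,::-1])
    p=cams.camera_params(n); print(n,np.round(p["K"],1).tolist(),np.round(p["extrinsics"],4).tolist())
o=get_obs();print(o['t'],o['eef_pos'],o['tool_rot'],bot.grip_point_offset)
E
```

```text
scene [[380.1, 0.0, 319.1], [0.0, 380.1, 199.0], [0.0, 0.0, 1.0]] [[0.0512, 0.6892, -0.7227, 1.3765], [0.9987, -0.034, 0.0384, -0.032], [0.0019, -0.7237, -0.6901, 0.8489], [0.0, 0.0, 0.0, 1.0]]
top [[485.6, 0.0, 321.1], [0.0, 485.6, 193.7], [0.0, 0.0, 1.0]] [[0.0132, -0.9903, 0.1381, 0.3831], [-0.9999, -0.0131, 0.0016, 0.0128], [0.0002, -0.1381, -0.9904, 1.229], [0.0, 0.0, 0.0, 1.0]]
0.1 [ 0.27982324 -0.61369796  0.23043372] [-7.76888286e-04  9.77210837e-01  2.12269474e-01 -2.15037425e-04] 0.0187
```

View pics/top0.png

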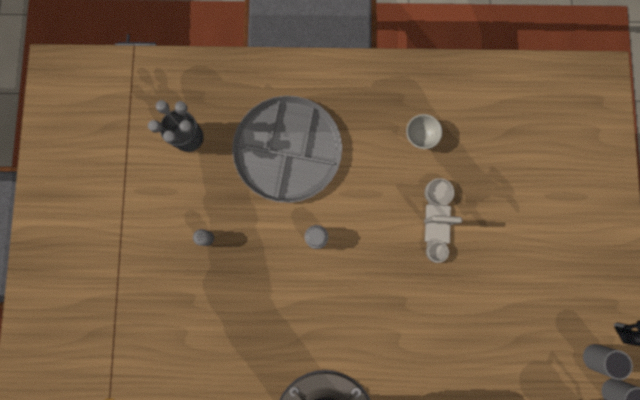

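View pics/scene0.png

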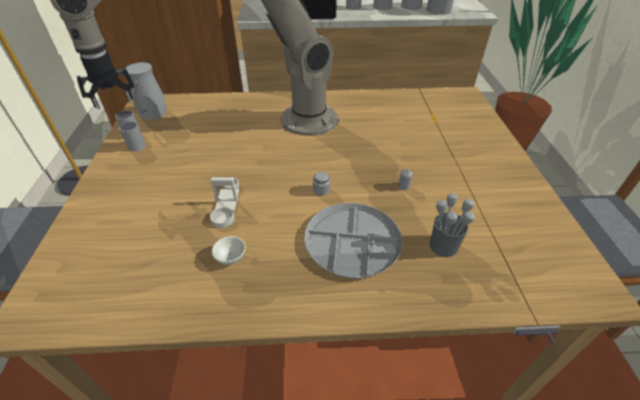

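Top view: caddy with handle at (440,220), ghee well (440,193), salt well (438,251), ghee pot (316,237), salt shaker (203,238), thali (288,149), katori (424,131), spoon stand (185,130). The scene view agrees.

```bash
cat > h.py <<'E'
from station import get_obs,cams,job,bot
import cv2,numpy as np
def ray(n,uv,p=None):
    p=p or cams.camera_params(n); K=np.array(p["K"]);E=np.array(p["extrinsics"])
    x=(uv[0]-K[0,2])/K[0,0]; y=(uv[1]-K[1,2])/K[1,1]
    if n=="wrist":
        r=np.hypot(x,y)+1e-12; d=np.array([x/r*np.sin(r),y/r*np.sin(r),np.cos(r)])
    else: d=np.array([x,y,1.])
    return E[:3,3],E[:3,:3]@d
def at(n,uv,z,p=None):
    o,d=ray(n,uv,p); return (o+d*(z-o[2])/d[2])[:3]
def proj(n,X,p=None):
    p=p or cams.camera_params(n);K=np.array(p["K"]);E=np.array(p["extrinsics"])
    c=E[:3,:3].T@(np.array(X,float)-E[:3,3])
    if n=="wrist":
        r=np.hypot(c[0],c[1])+1e-12;t=np.arctan2(r,c[2]);c=np.array([c[0]/r*t,c[1]/r*t,1])
    else: c=c/c[2]
    return K[:2,:2]@c[:2]+K[:2,2]
E
python3 - <<'E'
from h import *
for n,uv,z in [("wellG",(440,192),.021),("wellS",(438,251),.021),("bar",(440,220),.102),("ghee",(316,237),.03),("salt",(203,238),.03),("thali",(288,149),.015),("katori",(424,131),.03),("spoon",(188,137),.02)]:
    print(n,np.round(at("top",uv,z),3))
a=at("top",(35,44),0);b=at("top",(628,51),0);print(a,b,np.arctan2(a[0]-b[0],a[1]-b[1]))
p=cams.camera_params("wrist");print(p["K"],np.round(p["extrinsics"],3).tolist())
E
```

```text
wellG [ 0.56  -0.284  0.021]
wellS [ 0.412 -0.276  0.021]
bar [ 0.482 -0.263  0.102]
ghee [0.442 0.026 0.03 ]
salt [0.436 0.304 0.03 ]
thali [0.667 0.101 0.015]
katori [ 0.714 -0.244  0.03 ]
spoon [0.693 0.357 0.02 ]
[0.94770539 0.78384182 0.        ] [ 9.49138051e-01 -7.97897177e-01 -2.22044605e-16] -0.0009057526738903849
[[309.70691629   0.         320.46880241]
 [  0.         309.70691629 197.40936167]
 [  0.           0.           1.        ]] [[0.416, -0.87, -0.263, 0.347], [-0.909, -0.399, -0.119, -0.584], [-0.001, 0.289, -0.957, 0.374], [0.0, 0.0, 0.0, 1.0]]
```

Call:
{"method": "arm_command", "body": {"rows": [[[85,0.25,0.6,0,-0.6],[85,0.25,0.6,0,-0.6],[85,0.25,0.6,0,-0.6],[85,0.25,0.6,0,-0.6],[85,0.25,0.6,0,-0.6],[85,0.25,0.6,0,-0.6],[85,0.25,0.6,0,-0.6],[85,0.25,0.6,0,-0.6],[85,0,0.4,0,-0.55],[85,0,0,0,0]]], "newtons": 30}}

```text
t: 1.35
eef_pos: [0.4002, -0.3003, 0.2311]
tool_rot: [-0.0, 1.0, 0.002, -0.0]
contact_force: [0.5, -0.2, 0.2]
gripper_width: 0.998
grasp_force: 0.0
```

```bash
cat > snap.py <<'E'
import sys,pickle
from h import *
n=sys.argv[1]; o=get_obs(); p=cams.camera_params("wrist"); im=cams.read_camera("wrist")
cv2.imwrite(f"pics/{n}.png",im[:,:,::-1]); pickle.dump(p,open(f"pics/{n}.pkl","wb"))
q=o['tool_rot']; print(o['t'],np.round(o['eef_pos'],4),"yaw",2*np.arctan2(q[2],q[1]),np.round(p["extrinsics"],3)[:3,3])
E
python3 snap.py w1
```

```text
1.35 [ 0.4002 -0.3003  0.2311] yaw 0.0032336394419752463 [ 0.474 -0.3    0.374]
```

View pics/w1.png

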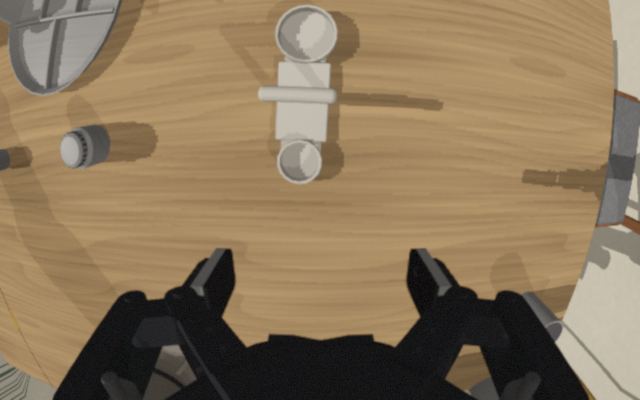

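Wrist view: the ghee well is at (306,34), the salt well at (299,161), the handle bar runs (259,94)–(335,96), and the ghee pot top is at (74,149). I'll fit the caddy by its silhouette.

```bash
cat > fit.py <<'E'
import pickle
from h import *
from scipy.optimize import minimize
th=np.linspace(0,2*np.pi,48,endpoint=False)
def circ(x,y,r,z): return [(x+r*np.cos(t),y+r*np.sin(t),z) for t in th]
def box(x0,x1,y0,y1,z0,z1): return [(x,y,z) for x in (x0,x1) for y in (y0,y1) for z in (z0,z1)]
S=4
def sil(parts,x,y,a,p,cam,shape):
    m=np.zeros((shape[0]*S,shape[1]*S),np.uint8); c,s=np.cos(a),np.sin(a)
    for P in parts:
        q=np.array([proj(cam,(x+c*X-s*Y,y+s*X+c*Y,Z),p) for X,Y,Z in P])
        cv2.fillConvexPoly(m,cv2.convexHull(np.round((q+.5)*S).astype(np.int32)),1)
    return cv2.resize(m.astype(np.float32),(shape[1],shape[0]),interpolation=cv2.INTER_AREA)
def caddy(w): return [circ(.075,0,.035,0)+circ(.075,0,.035,.021),circ(-.075,0,.026,0)+circ(-.075,0,.026,.021),box(-.06,.05,-w,w,0,.012),box(-.007,.007,-.035,.035,.076,.102),box(-.007,.007,-.035,-.025,0,.1),box(-.007,.007,.025,.035,0,.1)]
ghee=[circ(0,0,.029,.005)+circ(0,0,.029,.045)+circ(0,0,.0235,.064)+circ(0,0,.0265,0)]
salt=[circ(0,0,.020,.0)+circ(0,0,.020,.057)+circ(0,0,.012,.065)]
def fit(mask,parts,x0,p,cam="wrist"):
    f=lambda v: np.abs(sil(parts(v),v[0],v[1],v[2] if len(v)>2 else 0,p,cam,mask.shape)-mask).sum()
    d=np.diag([.008,.008,.06,.005][:len(x0)])
    r=minimize(f,x0,method="Nelder-Mead",options=dict(initial_simplex=np.vstack([x0,np.array(x0)+d]),xatol=1e-4,fatol=1))
    return r.x,r.fun,mask.sum()
E
python3 - <<'E'
from fit import *
n="w1";im=cv2.imread(f"pics/{n}.png");p=pickle.load(open(f"pics/{n}.pkl","rb"))
hsv=cv2.cvtColor(im,cv2.COLOR_BGR2HSV)
m=((hsv[...,1]<60)&(hsv[...,2]>110)).astype(np.uint8)
r=np.zeros_like(m);r[0:200,240:350]=1;m=cv2.morphologyEx(m*r,cv2.MORPH_CLOSE,np.ones((5,5)))
nl,lab,st,_=cv2.connectedComponentsWithStats(m);k=1+st[1:,4].argmax();print(st[1:])
mask=(lab==k).astype(np.float32)
v,e,t=fit(mask,lambda v:caddy(v[3]),[.487,-.28,-.05,.025],p);print(np.round(v,4),e,t)
s=sil(caddy(v[3]),v[0],v[1],v[2],p,"wrist",mask.shape)
o=im.copy();cs,_=cv2.findContours((s>.5).astype(np.uint8),cv2.RETR_EXTERNAL,2);cv2.drawContours(o,cs,-1,(0,0,255),1)
o=cv2.resize(o[0:200,10:400],None,fx=2,fy=2);cv2.imwrite("pics/f1.png",o)
E
```

```text
[[ 258    5   80  179 9050]]
[ 0.4853 -0.2793 -0.052   0.0299] 349.4375 9050.0
```

View pics/f1.png

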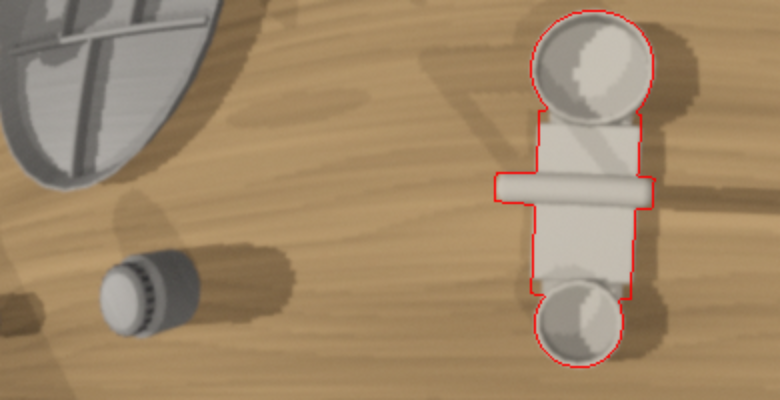

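The fitted outline sits on the caddy: (0.4853, -0.2793), yaw -0.052. Next I go over the ghee pot.

Call:
{"method": "arm_command", "body": {"rows": [[[85,0.1,0.65,0,0],[85,0.1,0.65,0,0],[85,0.1,0.65,0,0],[85,0.1,0.65,0,0],[85,0.1,0.65,0,0],[85,0.1,0.65,0,0],[85,0,0.65,0,0],[85,0,0.6,0,0],[85,0,0.2,0,0],[85,0,0,0,0]]]}}

```text
t: 2.65
eef_pos: [0.4364, 0.0181, 0.2313]
tool_rot: [0.0, 1.0, -0.0, -0.0]
contact_force: [-0.4, -0.3, 0.3]
gripper_width: 0.997
grasp_force: 0.0
```

```bash
python3 snap.py w2
```

```text
2.65 [0.4364 0.0181 0.2313] yaw -6.590659140585245e-05 [0.51  0.018 0.375]
```

View pics/w2.png

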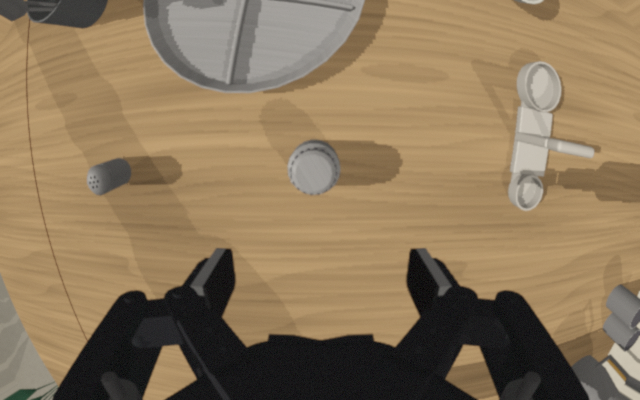

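The ghee pot is at (314,168) and the salt shaker at (109,177). I'll segment both and fit them.

Run:
```python
from fit import *
n="w2";im=cv2.imread(f"pics/{n}.png");p=pickle.load(open(f"pics/{n}.pkl","rb"))
hsv=cv2.cvtColor(im,cv2.COLOR_BGR2HSV)
for nm,parts,(x0,x1,y0,y1),g in [("ghee",ghee,(270,360,125,215),[.442,.026]),("salt",salt,(70,150,145,205),[.436,.304])]:
    m=np.full(im.shape[:2],cv2.GC_BGD,np.uint8)
    s=sil(parts,g[0],g[1],0,p,"wrist",m.shape)
    m[y0:y1,x0:x1]=cv2.GC_PR_BGD
    m[(hsv[...,1]<60)&(m==cv2.GC_PR_BGD)]=cv2.GC_PR_FGD
    m[(hsv[...,1]>95)]=cv2.GC_BGD
    cv2.grabCut(im,m,None,np.zeros((1,65)),np.zeros((1,65)),4,cv2.GC_INIT_WITH_MASK)
    mk=((m==1)|(m==3)).astype(np.uint8);nl,lab,st,_=cv2.connectedComponentsWithStats(mk);k=1+st[1:,4].argmax()
    mask=(lab==k).astype(np.float32)
    v,e,t=fit(mask,lambda v:parts,g,p);print(nm,np.round(v,4),e,t,st[k])
    s=sil(parts,v[0],v[1],0,p,"wrist",m.shape)
    cs,_=cv2.findContours((s>.5).astype(np.uint8),cv2.RETR_EXTERNAL,2);cv2.drawContours(im,cs,-1,(0,0,255),1)
cv2.imwrite("pics/f2.png",cv2.resize(im[120:220,60:360],None,fx=2.6,fy=2.6))
print(at("wrist",(314,169),.064,p))
```

```text
ghee [0.4433 0.0251] 104.6875 2247.0 [ 288  140   52   54 2247]
salt [0.4367 0.3048] 71.875 1172.0 [  87  159   44   36 1172]
[0.44664744 0.02407728 0.064     ]
```

View pics/f2.png

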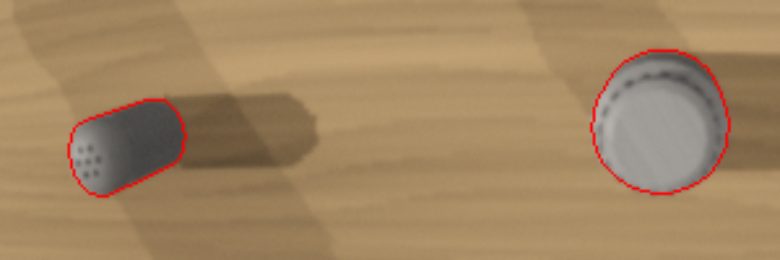

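Call:
{"method": "arm_command", "body": {"rows": [[[85,0.115,0.117,-0.5,0],[85,0,0,-0.6,0],[85,0,0,-0.6,0],[85,0,0,-0.6,0],[85,0,0,-0.6,0],[85,0,0,-0.45,0],[85,0,0,-0.2,0],[85,0,0,0,0],[50,0,0,0,0],[50,0,0,0,0]]], "newtons": 30}}

```text
t: 3.95
eef_pos: [0.4438, 0.0257, 0.0195]
tool_rot: [0.0, 1.0, -0.0, 0.001]
contact_force: [-1.2, 0.0, 5.3]
gripper_width: 0.661
grasp_force: 30.9
```

Call:
{"method": "arm_command", "body": {"rows": [[[40,0,0,0,0],[40,0,0,0,0],[40,0,0,0,0],[40,0,0,0,0],[40,0,0,0,0],[40,0,0,0,0],[40,0,0,0,0],[40,0,0,0,0],[40,0,0,0,0],[40,0,0,0,0]]]}}

```text
t: 5.2
eef_pos: [0.4438, 0.0257, 0.0195]
tool_rot: [0.0, 1.0, -0.0, 0.001]
contact_force: [-0.1, -0.6, 6.1]
gripper_width: 0.663
grasp_force: 31.1
```

Call:
{"method": "arm_command", "body": {"rows": [[[40,0,0,0.4,0],[40,0,0,0.7,0],[40,0,0,0.7,0],[40,0.1,-0.3,0.2,0],[40,0.2,-0.6,0,0],[40,0.25,-0.65,0,0],[40,0.25,-0.65,0,0],[40,0.25,-0.65,0,0],[40,0.25,-0.65,0,0],[40,0.25,-0.65,0,0]]]}}

```text
t: 6.45
eef_pos: [0.536, -0.2244, 0.1388]
tool_rot: [0.0, 1.0, -0.0, 0.0]
contact_force: [0.9, 0.6, -2.3]
gripper_width: 0.664
grasp_force: 34.1
```

Call:
{"method": "arm_command", "body": {"rows": [[[40,0.25,-0.6,0,0],[40,0.15,-0.3,0,0],[40,0,-0.1,-0.3,0],[40,0,0,-0.6,0],[40,0,0,-0.5,0],[40,0,0,-0.1,0],[40,0,0,0,0],[40,0,0,0,0],[40,0,0,0,0],[40,0,0,0,0]]]}}

```text
t: 7.7
eef_pos: [0.5603, -0.2833, 0.0491]
tool_rot: [0.0, 1.0, -0.0, 0.001]
contact_force: [0.2, -0.0, -2.7]
gripper_width: 0.665
grasp_force: 34.1
```

```bash
python3 snap.py w3
```

```text
7.7 [ 0.5603 -0.2833  0.0491] yaw -0.00033361120292268613 [ 0.634 -0.284  0.192]
```

View pics/w3.png

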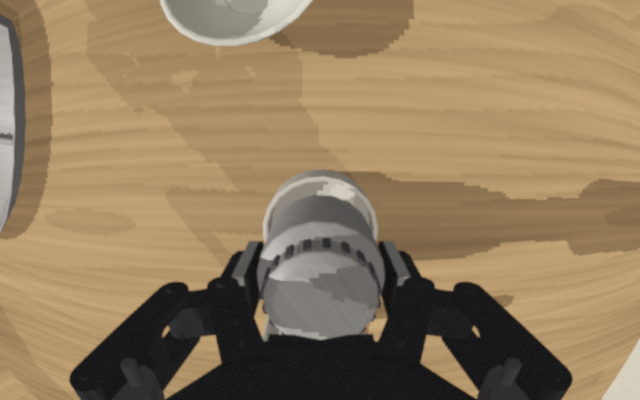

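The rim (265–377 px wide, centre 321) lines up with the pot centre (~321). Lowering slowly.

Call:
{"method": "arm_command", "body": {"rows": [[[40,0,0,-0.08,0],[40,0,0,-0.08,0],[40,0,0,-0.06,0],[40,0,0,-0.05,0],[40,0,0,-0.05,0],[40,0,0,-0.04,0],[40,0,0,-0.03,0],[40,0,0,0,0],[40,0,0,0,0],[40,0,0,0,0]]]}}

```text
t: 9.0
eef_pos: [0.56, -0.2832, 0.025]
tool_rot: [0.0, 1.0, -0.0, 0.0]
contact_force: [0.6, 0.1, -1.6]
gripper_width: 0.66
grasp_force: 34.1
```

Call:
{"method": "arm_command", "body": {"rows": [[[40,0,0,-0.02,0],[40,0,0,0,0],[75,0,0,0,0],[85,0,0,0,0],[85,0,0,0,0],[85,0,0,0.4,0],[85,0,0,0.7,0],[85,0,0,0.7,0],[85,0,0,0.7,0],[85,0,0,0.7,0]]]}}

```text
t: 10.25
eef_pos: [0.5598, -0.2831, 0.2171]
tool_rot: [0.0, 1.0, -0.0, 0.0]
contact_force: [0.1, 0.7, 1.0]
gripper_width: 0.992
grasp_force: 0.0
```

Call:
{"method": "arm_command", "body": {"rows": [[[85,-0.1,0.5,0,0],[85,-0.2,0.9,0,0],[85,-0.2,0.9,0,0],[85,-0.2,0.9,0,0],[85,-0.2,0.9,0,0],[85,-0.2,0.9,0,0],[85,-0.2,0.9,0,0],[85,-0.2,0.9,0,0],[85,-0.2,0.9,0,0],[85,-0.2,0.9,0,0]]]}}

```text
t: 11.5
eef_pos: [0.4455, 0.2344, 0.2159]
tool_rot: [-0.0, 1.0, -0.0, 0.0]
contact_force: [0.8, 0.5, 0.1]
gripper_width: 0.993
grasp_force: 0.0
```

Call:
{"method": "arm_command", "body": {"rows": [[[85,-0.15,0.8,0,0],[85,0,0.4,-0.2,0],[85,0,0,-0.4,0],[85,0,0,-0.5,0],[85,0,0,-0.2,0],[85,0,0,0,0],[85,0,0,0,0],[85,0,0,0,0],[85,0,0,0,0],[85,0,0,0,0]]]}}

```text
t: 12.75
eef_pos: [0.4371, 0.3049, 0.138]
tool_rot: [-0.0, 1.0, -0.0, 0.0]
contact_force: [-0.2, -0.5, -1.3]
gripper_width: 0.993
grasp_force: 0.0
```

```bash
python3 snap.py w4
python3 - <<'E'
from fit import *
n="w4";im=cv2.imread(f"pics/{n}.png");p=pickle.load(open(f"pics/{n}.pkl","rb"))
s=sil(salt,.4367,.3048,0,p,"wrist",im.shape[:2])
cs,_=cv2.findContours((s>.5).astype(np.uint8),cv2.RETR_EXTERNAL,2);cv2.drawContours(im,cs,-1,(0,0,255),1)
cv2.imwrite("pics/f4.png",im)
E
```

```text
12.75 [0.4371 0.3049 0.138 ] yaw -0.0003280612989707075 [0.51  0.305 0.281]
```

View pics/f4.png

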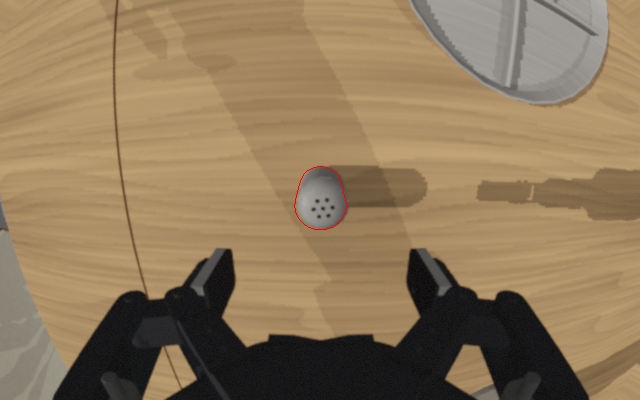

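The shaker at (321,200) matches its predicted outline, so I descend and grip.

Call:
{"method": "arm_command", "body": {"rows": [[[85,0,0,-0.5,0],[85,0,0,-0.6,0],[85,0,0,-0.5,0],[85,0,0,-0.25,0],[85,0,0,-0.1,0],[85,0,0,0,0],[30,0,0,0,0],[30,0,0,0,0],[30,0,0,0,0],[30,0,0,0,0]]]}}

```text
t: 14.05
eef_pos: [0.4373, 0.3049, 0.0214]
tool_rot: [-0.0, 1.0, -0.0, 0.0]
contact_force: [-1.2, -1.5, 6.5]
gripper_width: 0.458
grasp_force: 29.9
```

Call:
{"method": "arm_command", "body": {"rows": [[[30,0,0,0,0],[30,0,0,0,0],[30,0,0,0,0],[30,0,0,0,0],[30,0,0,0.3,0],[30,0,0,0.6,0],[30,0,0,0.7,0],[30,0,0,0.7,0],[30,0,0,0.2,0],[30,0,0,0,0]]]}}

```text
t: 15.3
eef_pos: [0.4372, 0.3048, 0.1715]
tool_rot: [-0.0, 1.0, -0.0, 0.001]
contact_force: [-0.6, 0.7, -1.4]
gripper_width: 0.46
grasp_force: 30.6
```

Call:
{"method": "arm_command", "body": {"rows": [[[30,0.2,-0.5,0,0],[30,0.3,-0.8,0,0],[30,0.3,-0.9,0,0],[30,0.2,-0.9,0,0],[30,0,-0.9,0,0],[30,0,-0.9,0,0],[30,-0.2,-0.9,0,0],[30,-0.3,-0.9,0,0],[30,-0.3,-0.9,0,0],[30,-0.3,-0.9,0,0]]]}}

```text
t: 16.55
eef_pos: [0.429, -0.2064, 0.1691]
tool_rot: [-0.001, 1.0, -0.0, -0.001]
contact_force: [0.8, 0.6, -0.7]
gripper_width: 0.459
grasp_force: 30.6
```

Call:
{"method": "arm_command", "body": {"rows": [[[30,-0.2,-0.7,0,0],[30,-0.14,-0.37,0,0],[30,0,-0.1,-0.3,0],[30,0,0,-0.6,0],[30,0,0,-0.6,0],[30,0,0,-0.4,0],[30,0,0,-0.1,0],[30,0,0,0,0],[30,0,0,0,0],[30,0,0,0,0]]]}}

```text
t: 17.8
eef_pos: [0.4111, -0.2757, 0.0515]
tool_rot: [0.0, 1.0, -0.0, 0.001]
contact_force: [-0.5, 0.2, -1.0]
gripper_width: 0.459
grasp_force: 30.6
```

```bash
python3 snap.py w5
python3 - <<'E'
from fit import *
n="w5";im=cv2.imread(f"pics/{n}.png");p=pickle.load(open(f"pics/{n}.pkl","rb"))
s=sil(caddy(.0299),.4853,-.2793,-.052,p,"wrist",im.shape[:2])
cs,_=cv2.findContours((s>.5).astype(np.uint8),cv2.RETR_EXTERNAL,2);cv2.drawContours(im,cs,-1,(0,0,255),1)
cv2.imwrite("pics/f5.png",im)
E
```

```text
17.8 [ 0.4111 -0.2757  0.0515] yaw -0.00032877312151113913 [ 0.484 -0.276  0.195]
```

View pics/f5.png

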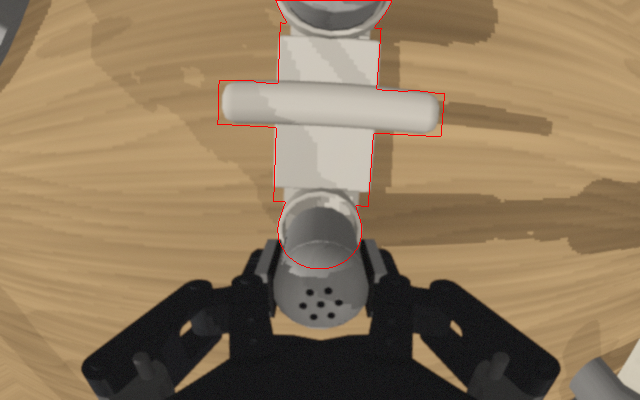

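The caddy outline still matches, so the caddy hasn't moved, and the shaker (~321,285) lines up with the well at (320,228). Lowering and releasing.

Call:
{"method": "arm_command", "body": {"rows": [[[30,0,0,-0.08,0],[30,0,0,-0.08,0],[30,0,0,-0.06,0],[30,0,0,-0.05,0],[30,0,0,-0.05,0],[30,0,0,-0.05,0],[30,0,0,-0.04,0],[30,0,0,0,0],[30,0,0,0,0],[30,0,0,0,0]]]}}

```text
t: 19.1
eef_pos: [0.4105, -0.2753, 0.0264]
tool_rot: [0.0, 1.0, -0.0, -0.0]
contact_force: [-1.6, 1.3, 5.4]
gripper_width: 0.462
grasp_force: 31.1
```

Call:
{"method": "arm_command", "body": {"rows": [[[50,0,0,0,0],[70,0,0,0,0],[80,0,0,0,0],[80,0,0,0.3,0],[80,0,0,0.7,0],[80,0,0,0.7,0],[80,0,0,0.7,0],[80,0,0,0.7,0],[80,0,0,0.3,0],[80,0,0,0,0]]]}}

```text
t: 20.35
eef_pos: [0.4113, -0.2758, 0.2314]
tool_rot: [0.001, 1.0, -0.0, 0.001]
contact_force: [-0.2, 0.3, -0.8]
gripper_width: 0.937
grasp_force: 0.0
```

```bash
python3 snap.py w6
python3 - <<'E'
from fit import *
print(np.round(get_obs()['q'],2))
n="w6";im=cv2.imread(f"pics/{n}.png");p=pickle.load(open(f"pics/{n}.pkl","rb"))
def sh(parts,dx): return [[(x+dx,y,z+.005) for x,y,z in P] for P in parts]
for P,col in [(caddy(.0299),(0,0,255)),(sh(ghee,.075),(0,200,0)),(sh(salt,-.075),(255,0,0))]:
    s=sil(P,.4853,-.2793,-.052,p,"wrist",im.shape[:2])
    cs,_=cv2.findContours((s>.5).astype(np.uint8),cv2.RETR_EXTERNAL,2);cv2.drawContours(im,cs,-1,col,1)
cv2.imwrite("pics/f6.png",cv2.resize(im[0:230,190:430],None,fx=2.5,fy=2.5))
E
```

```text
20.35 [ 0.4113 -0.2758  0.2314] yaw -0.0003925455184959076 [ 0.484 -0.276  0.375]
[ 0.7   0.2  -0.27  1.96  0.06  0.99 -1.17]
```

View pics/f6.png

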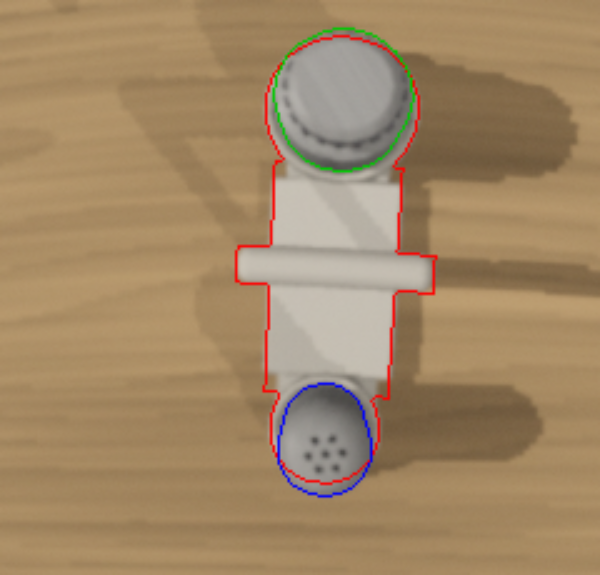

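Both pots are home: the predicted outlines match. Next I turn the gripper to take the handle.

Call:
{"method": "arm_command", "body": {"rows": [[[50,0.12,0,0,1],[50,0.12,0,0,1],[50,0.12,0,0,1],[50,0.12,0,0,1],[50,0.12,0,0,1],[50,0.12,0,0,1],[50,0.12,0,0,1],[50,0.12,0,0,1],[50,0.12,0,0,1],[50,0.12,0,0,1]]]}}

```text
t: 21.65
eef_pos: [0.4819, -0.2749, 0.2281]
tool_rot: [-0.001, 0.921, 0.391, -0.001]
contact_force: [-0.5, 0.1, -0.1]
gripper_width: 0.588
grasp_force: 0.0
```

Call:
{"method": "arm_command", "body": {"rows": [[[50,0.03,-0.06,0,1],[50,0,0,0,1],[50,0,0,0,1],[50,0,0,0,1],[50,0,0,-0.1,1],[50,0,0,-0.2,1],[50,0,0,-0.3,1],[50,0,0,-0.3,1],[50,0,0,-0.2,1],[50,0,0,0,0]]]}}

```text
t: 22.9
eef_pos: [0.4828, -0.2782, 0.1616]
tool_rot: [-0.002, 0.725, 0.689, -0.0]
contact_force: [-0.0, 0.2, -0.3]
gripper_width: 0.586
grasp_force: 0.0
```

```bash
python3 snap.py w7
python3 - <<'E'
from fit import *
n="w7";im=cv2.imread(f"pics/{n}.png");p=pickle.load(open(f"pics/{n}.pkl","rb"))
s=sil(caddy(.0299),.4853,-.2793,-.052,p,"wrist",im.shape[:2])
cs,_=cv2.findContours((s>.5).astype(np.uint8),cv2.RETR_EXTERNAL,2);cv2.drawContours(im,cs,-1,(0,0,255),1)
cv2.imwrite("pics/f7.png",im)
# thali rim from the first top view
t=cv2.imread("pics/top0.png");h=cv2.cvtColor(t,cv2.COLOR_BGR2HSV)
m=((h[...,1]<70)).astype(np.uint8);r=np.zeros_like(m);r[85:215,220:355]=1
cs,_=cv2.findContours(m*r,cv2.RETR_EXTERNAL,cv2.CHAIN_APPROX_NONE);c=max(cs,key=cv2.contourArea)
e=cv2.fitEllipse(cv2.convexHull(c));print(e,at("top",e[0],.018))
E
```

```text
22.9 [ 0.4828 -0.2782  0.1616] yaw 1.5193558177177358 [ 0.487 -0.206  0.305]
((286.95819091796875, 148.5641326904297), (106.96483612060547, 110.09565734863281), 80.64659118652344) [0.66694506 0.10338694 0.018     ]
```

View pics/f7.png

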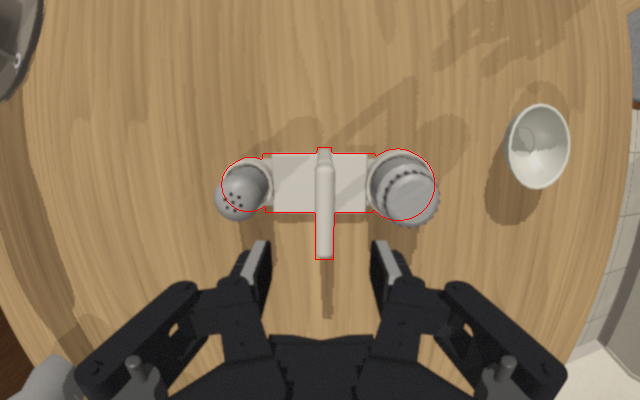

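The handle bar (324,150–258) sits midway between the fingers. I go down and grip.

Call:
{"method": "arm_command", "body": {"rows": [[[50,0.04,-0.02,-0.3,0],[50,0,0,-0.4,0],[50,0,0,-0.4,0],[50,0,0,-0.25,0],[50,0,0,-0.15,0],[50,0,0,0,0],[0,0,0,0,0],[0,0,0,0,0],[0,0,0,0,0],[0,0,0,0,0]]], "newtons": 70}}

```text
t: 24.2
eef_pos: [0.4867, -0.2805, 0.0749]
tool_rot: [0.0, 0.725, 0.689, -0.0]
contact_force: [-2.0, -0.7, 5.6]
gripper_width: 0.15
grasp_force: 69.8
```

Call:
{"method": "arm_command", "body": {"rows": [[[0,0,0,0,0],[0,0,0,0,0],[0,0,0,0,0],[0,0,0,0,0],[0,0,0,0.1,0],[0,0,0,0.2,0],[0,0,0,0.2,0],[0,0,0,0.2,0],[0,0,0,0.1,0],[0,0,0,0,0]]]}}

```text
t: 25.45
eef_pos: [0.487, -0.2803, 0.1227]
tool_rot: [0.001, 0.725, 0.689, 0.0]
contact_force: [-0.6, -0.0, -5.6]
gripper_width: 0.153
grasp_force: 68.4
```

Call:
{"method": "arm_command", "body": {"rows": [[[0,0,0,0.3,0],[0,0,0,0.4,0],[0,0,0,0.4,0],[0,0.05,0.1,0.1,0.1],[0,0.1,0.2,0,0.1],[0,0.15,0.3,0,0.1],[0,0.2,0.4,0,0.1],[0,0.2,0.4,0,0.1],[0,0.2,0.4,0,0.1],[0,0.2,0.4,0,0]]]}}

```text
t: 26.7
eef_pos: [0.5529, -0.1453, 0.1931]
tool_rot: [-0.001, 0.707, 0.707, -0.0]
contact_force: [-0.4, -0.7, -6.1]
gripper_width: 0.15
grasp_force: 68.7
```

Call:
{"method": "arm_command", "body": {"rows": [[[0,0.2,0.4,0,0],[0,0.2,0.4,0,0],[0,0.2,0.4,0,0],[0,0.2,0.4,0,0],[0,0.2,0.4,0,0],[0,0.2,0.4,0,0],[0,0.2,0.4,0,0],[0,0.15,0.4,0,0],[0,0.15,0.35,0,0],[0,0.15,0.3,0,0]]]}}

```text
t: 27.95
eef_pos: [0.6637, 0.085, 0.1934]
tool_rot: [-0.001, 0.708, 0.707, -0.0]
contact_force: [-0.4, -0.8, -5.5]
gripper_width: 0.153
grasp_force: 68.9
```

Call:
{"method": "arm_command", "body": {"rows": [[[0,0.15,0.2,0,0],[0,0.1,0.15,0,0],[0,0.05,0.1,0,0],[0,0,0,0,0],[0,0,0,0,0],[0,0,0,0,0],[0,0,0,0,0],[0,0,0,0,0],[0,0,0,0,0],[0,0,0,0,0]]]}}

```text
t: 29.2
eef_pos: [0.6817, 0.1098, 0.1941]
tool_rot: [-0.0, 0.708, 0.706, 0.0]
contact_force: [0.5, -0.9, -5.2]
gripper_width: 0.148
grasp_force: 68.8
```

```bash
python3 snap.py w8
python3 - <<'E'
from h import *
o=get_obs();print(o['t'],o['contact_force'],np.abs(o['joint_vel']).max(),o['grasp_force'])
a=cams.read_camera("scene")[130:290,180:500];b=cv2.imread("pics/w8.png")
a=cv2.resize(a[:,:,::-1],(640,320),interpolation=cv2.INTER_CUBIC)
cv2.imwrite("pics/f8.png",np.vstack([a,b[60:330]]))
E
```

```text
29.2 [0.6817 0.1098 0.1941] yaw 1.5677457935940706 [0.682 0.183 0.337]
29.25 [-0.02223266 -0.4619316  -5.98360013] 0.002046126989582427 68.81701111793518
```

View pics/f8.png

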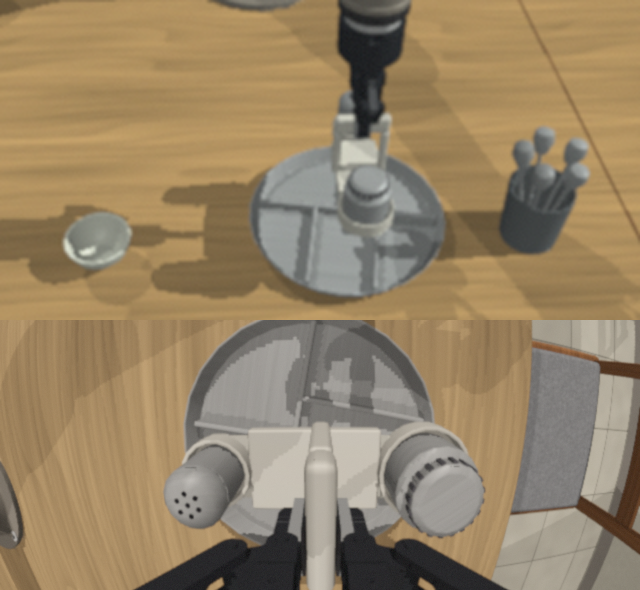

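The caddy is level with both pots home and the ghee pot toward the guest. I'll make a small centring nudge, then hand in.

Call:
{"method": "arm_command", "body": {"rows": [[[0,-0.05,-0.03,0,0],[0,-0.1,-0.05,0,0],[0,-0.08,-0.03,0,0],[0,0,0,0,0],[0,0,0,0,0],[0,0,0,0,0],[0,0,0,0,0],[0,0,0,0,0],[0,0,0,0,0],[0,0,0,0,0]]]}}

```text
t: 30.55
eef_pos: [0.6679, 0.1033, 0.1941]
tool_rot: [-0.0, 0.708, 0.706, -0.0]
contact_force: [0.2, -0.1, -6.3]
gripper_width: 0.15
grasp_force: 68.7
```

```bash
python3 -c "
from station import job
print(job.hand_in())"
```

```text
the job is handed in; nothing more can be done
None
```

I handed the job in at about 30.6 s, with no verdict returned: both pots are in their wells, and the arm is holding the caddy still over the thali's centre, base about 12 cm up, ghee end to the guest.

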